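# Seat the medallion in its display board

## Task

Push the loose brass medallion across the top of the wooden display board with your fingertips until it drops into the round recess, and press it down if need be, so that it lies flat and fully home, flush with the board. Only push and press it: it is not to be picked up or lifted. Leave the mallet, the jar and the spatula where they are, and finish clear of everything.

Things in the scene. Friction and masses are not known exactly. Their poses are not given: they have to be found in the camera images.
- board: Wooden display board, 250 x 160 x 25 mm, lying flat on the bench and fixed to it (it cannot move). Origin at the centre of its underside, z up, x along the 250 mm side. Its top is 25 mm above the bench. The round recess lies towards its -x end (centre at x = -60 mm, y = 0), the medallion starts on the plain half towards its +x end.
- recess (a point): Centre of the mouth of the round blind recess in the board, level with the board's top: 95 mm in diameter, 10 mm deep, flat floor, 1.5 mm chamfer round the mouth. Axes as the board's.
- medallion_center (a point): Centre (half-way up) of the loose brass medallion: a flat round disc 90 mm in diameter and 10 mm thick with a rosette in low relief (1 to 2 mm, it cannot be felt) on top, about 0.35 kg. Its z axis points up through the top. It starts lying flat on the board, beside the recess, sometimes with its edge already a little over the mouth. Seated, its centre is 5 mm below the board's top and its top is level with the board.
- mallet_center (a point): Centre of the head of a wooden mallet standing loose on the bench beside the board: head 60 x 95 x 60 mm, a 22 mm thick handle runs from it along the head's +x to 190 mm from the centre. To be left alone.
- jar_center (a point): Centre of a loose white jar with a grey lid, 52 mm in diameter, 65 mm high, upright on the bench beside the board. To be left alone.
- spatula: A spatula lying loose on the bench beside the board, along its own x axis, 0.27 m long, 20 mm high at the handle. Origin near its middle, on its underside. To be left alone.
Things that resemble listed ones, but are neither listed nor needed, are in the scene too. Of the things that look like the part that bears medallion_center, the smallest one is meant.

How it is judged:
By the outcome, as a careful person would: the job done as asked, in the order asked, and still so for the second after the job is handed in, with the robot touching nothing.
It also fails if it takes over 45 s, if anything falls off the work surface, if the arm or the gripper's body presses on something with over 40 N, if the wrist force passes 120 N, or if a joint passes its speed limit or range.

## Robot

A 7-joint arm with a two-finger parallel gripper is mounted at the origin on the work surface. World frame = base frame: x ahead of the robot, y to its left, z up, the work surface at z = 0. Lengths are in m, angles in rad, forces in N, time in s.
With the tool pointing down it reaches from about 0.425 to 0.925 m from the base axis. Payload 6.8 kg.
Tool frame: the origin (TCP) lies at the very end of the fingers, on their centre line; the grasp point (between the pads) lies 19 mm behind it; z points along the fingers, y is the line along which they close (so a half turn about z gives the same grasp; the last joint's range is limited). The gripper opens to 85 mm and grips with 20 to 120 N. Pads are 22 mm wide; open, the fingers measure 114 mm over their backs; the gripper's body (76 mm by 85 mm) begins 54 mm behind the grasp point. The pads swing forward as they close: fully open they stand 13 mm farther back than shut.
Start: joints at [1.011, 0.477, 0.022, 1.555, -0.011, 1.109, -0.083], TCP at [0.295, -0.607, 0.231] pointing down, gripper open.
Joint ranges: [-2.96, 2.96], [-0.34, 2.1], [-1.41, 1.46], [0.24, 2.44], [-1.37, 4.51], [0.17, 1.92], [-2.96, 2.96]. Speed limits (rad/s): [2.39, 2.39, 3.14, 3.14, 3.14, 3.14, 3.14].

## Interface

Orientations are given as a unit quaternion [w, x, y, z].
In Python, from station import get_obs, read_camera, hand_in gives the robot as it stands.
- The arm moves only by the tool arm_command, never from a script. Its argument "commands" is one flat list of numbers, 7 for each row, row after row: the shift along the tool's x, y, z in m, then the turn, a rotation vector about the tool's x, y, z in degrees, then the opening, from 0 (shut) to 1 (fully open). In form: [tx, ty, tz, rx, ry, rz, fingers, tx, ty, tz, rx, ry, rz, fingers, ...]. A call has 1 to 8 rows; each row is the pose to reach, as a shift and turn from the pose commanded when the call began, along the tool's axes at that moment; what a row does not reach only later rows make up. A row lasts 1/10 s, in which the tool goes at most 50 mm and 8.59 degrees, less where a joint would pass 70% of its speed; a pose out of reach is approached as far as the arm can. A call with a gripper value outside its range is refused whole. The fingers move at their own pace and stop on an object; "force" is the grip in N (left out, the last holds). Time passes only in rows, so rows that repeat a pose let the fingers close. It gives the time, the measured TCP pose, the force, the opening and the grip force at its end, in the units of the state.
- get_obs(): the state, without advancing time (a new reading comes with each control period).
- read_camera(name): name is "side" or "top"; returns a dict with "img" (480x640x3 uint8, red, green, blue), "camera_matrix" (3x3 intrinsics, pixels), "pose" (4x4, takes a point from camera to world coordinates). Camera axes: x right, y down, z forward; pixel columns grow to the right and rows downward; lengths in m; the calibration is good to about 2 mm. A picture is of the moment at which its call begins. There is no depth.
- hand_in(): hands the job in; it is judged then, once.
The state is a dict: "t": time; "q": joint angles; "joint_vel": joint speeds; "joint_torque": joint torques, N m; "eef_pos": TCP position; "tool_rot": TCP orientation; "contact_force": force on the tool from outside, world axes, zero at the start; "torque": the same for the moment, N m; "gripper_width": opening from 0.0 (shut) to 1.0 (fully open); "grasp_force": force on a finger pad.
Only numpy, scipy, OpenCV 4.12 (cv2) and the standard library are available. Lean on these libraries where they do the work, as an engineer would, in place of code of your own. Each camera call takes 0.05 s, during which the arm holds its last target. There are 200 camera calls.

## Working session

There is one attempt and no reset: what is moved stays moved. The work goes in short steps, Python scripts to look and compute and a tool call to move; the robot and the scene stay as the last step left them, time stands still between calls to the robot, and variables do not carry over. Pictures are saved under pics/ and viewed, at most 10 in all, crops included, and the job is handed in when it is done.

Besides the shell and the picture viewer there is one more tool, called as a command line: name --argument value ..., lists and objects as JSON in quotes. arm_command: Moves the arm, as the interface text tells. Its arguments: {"type":"object","properties":{"commands":{"type":"array","items":{"type":"number"}},"force":{"type":"number"}},"required":["commands"]}

```bash
mkdir -p pics; cat > h.py <<'E'
import numpy as np, cv2
from station import get_obs, read_camera, hand_in
def snap(n,f):
    c=read_camera(n); cv2.imwrite(f,cv2.cvtColor(c['img'],cv2.COLOR_RGB2BGR)); return c
def ray(c,px,z):
    P=np.array(c['pose']); d=P[:3,:3]@np.linalg.inv(c['camera_matrix'])@[px[0],px[1],1]
    o=P[:3,3]; return o+d*(z-o[2])/d[2]
def proj(c,p):
    P=np.array(c['pose']); q=c['camera_matrix']@(P[:3,:3].T@(np.array(p)-P[:3,3])); return q[:2]/q[2]
E
python3 - <<'E'
from h import *
for n in('top','side'):
    c=snap(n,f'pics/{n}0.png'); print(c['camera_matrix'],c['pose'])
o=get_obs(); print(o['t'],o['eef_pos'],o['tool_rot'],o['contact_force'])
E
```

```text
[[623.61301887   0.         321.09977061]
 [  0.         623.61301887 244.11922327]
 [  0.           0.           1.        ]] [[ 2.92253585e-02 -9.84804645e-01  1.71189047e-01  4.09558450e-01]
 [-9.98869421e-01 -3.51972571e-02 -3.19535943e-02 -4.95573725e-04]
 [ 3.74934329e-02 -1.70061649e-01 -9.84719898e-01  1.14308521e+00]
 [ 0.00000000e+00  0.00000000e+00  0.00000000e+00  1.00000000e+00]]
[[557.34528845   0.         318.5222043 ]
 [  0.         557.34528845 240.95273011]
 [  0.           0.           1.        ]] [[ 0.86203919 -0.29703527  0.41068052  0.26457593]
 [-0.50644597 -0.4727946   0.72109482 -0.61178652]
 [-0.02002306 -0.82959949 -0.55799979  0.51444811]
 [ 0.          0.          0.          1.        ]]
0.1 [ 0.29448254 -0.60678192  0.23043557] [-7.89136046e-04  9.74593645e-01  2.23978919e-01 -2.18351945e-04] [ 0.3878574  -0.10603547  0.08589266]
```

View pics/top0.png

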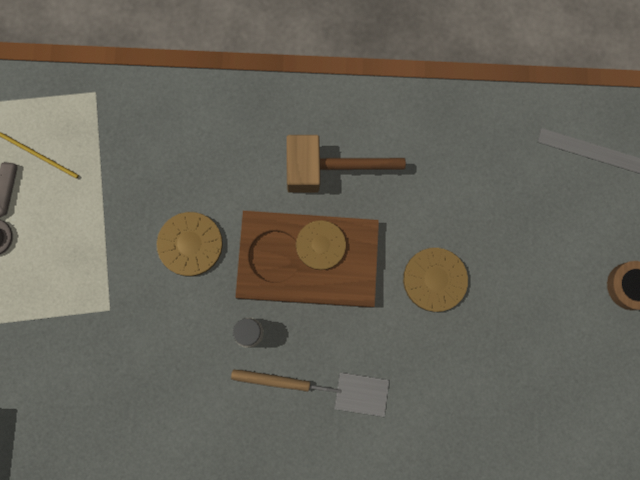

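View pics/side0.png

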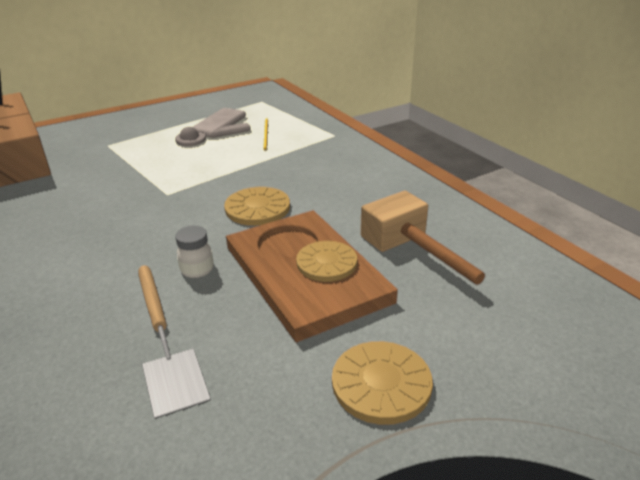

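Three discs look alike in the top view: (190,244) and (436,280) are large and lie on the bench. The one at (321,245) is the smallest and lies on the board, so it fits the description. I'll confirm it in an enlarged crop.

```bash
python3 - <<'E'
from h import *
im=cv2.imread('pics/top0.png')[195:320,225:390]
cv2.imwrite('pics/crop.png',cv2.resize(im,None,fx=4.8,fy=4.8,interpolation=cv2.INTER_CUBIC))
E
```

```text
(no output)
```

View pics/crop.png

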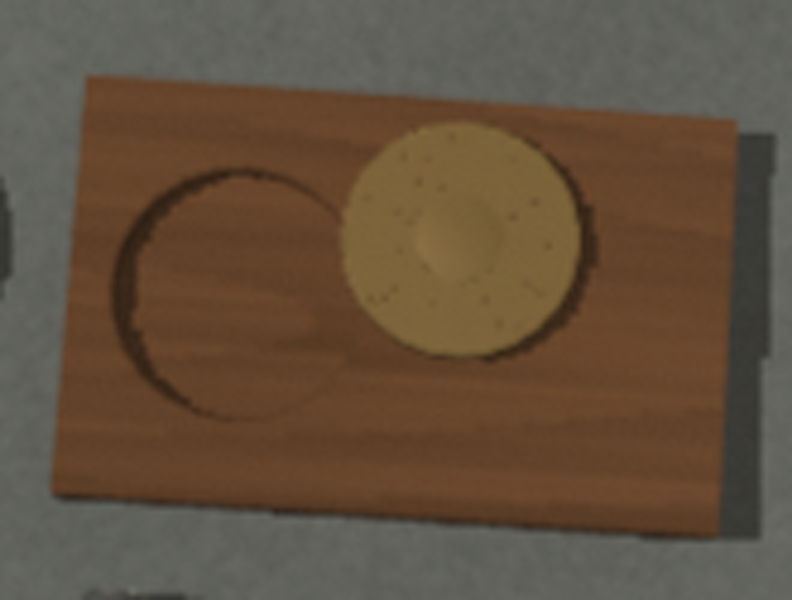

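The crop shows the small medallion on the board, centred at crop (461,239), overlapping the recess mouth. The board's top corners are at (86,76), (737,121), (719,538) and (53,495).

```bash
cat >> h.py <<'E'
def T():
    from scipy.spatial.transform import Rotation as R
    o=get_obs(); q=o['tool_rot']; return np.array(o['eef_pos']),R.from_quat([q[1],q[2],q[3],q[0]]).as_matrix(),o
E
python3 - <<'E'
from h import *
c=read_camera('top')
f=lambda x,y:(225+(x+.5)/4.8-.5,195+(y+.5)/4.8-.5)
C=np.array([ray(c,f(*p),.025) for p in[(86,76),(737,121),(719,538),(53,495)]])
print(C, [np.linalg.norm(C[i]-C[(i+1)%4]) for i in range(4)])
ctr=C.mean(0); ux=(C[1]+C[2]-C[0]-C[3]); ux/=np.linalg.norm(ux); uy=np.array([-ux[1],ux[0],0])
rec=ctr-.06*ux
m=ray(c,f(461,239),.035)
print('ctr',ctr,'ux',ux,np.degrees(np.arctan2(ux[1],ux[0])),'uy',uy,'rec',rec,'mouth px check',ray(c,f((112+350)/2+5,(168+421)/2),.025))
print('med',m,'in board',(m-ctr)@ux,(m-ctr)@uy,'dist',np.linalg.norm((m-rec)[:2]))
print('px',proj(c,rec),[ (ray(c,f(a,b),.035)-m)[:2] for a,b in[(341,239),(581,239),(461,121),(461,357)]])
# side check
s=read_camera('side')
print('side med',proj(s,m),'rec',proj(s,rec),'corners',[proj(s,p).round(1) for p in C])
p,Rm,o=T(); print(p,Rm.round(3))
print('jar top',ray(c,(248,332),.065),'mallet',ray(c,(303,163),.06))
E
```

```text
[[ 0.66128511  0.1087865   0.025     ]
 [ 0.6530386  -0.1403965   0.025     ]
 [ 0.49339923 -0.1358105   0.025     ]
 [ 0.50141592  0.11292511  0.025     ]] [np.float64(0.24931941759268517), np.float64(0.15970522734177), np.float64(0.24886477386274403), np.float64(0.15992274345115923)]
ctr [ 0.57728472 -0.01362385  0.025     ] ux [-3.26449442e-02 -9.99467012e-01  4.45707892e-16] -91.87074990087963 uy [ 0.99946701 -0.03264494  0.        ] rec [0.57924341 0.04634417 0.025     ] mouth px check [0.57913961 0.04823996 0.025     ]
med [ 0.60165847 -0.03564802  0.035     ] in board 0.021216752649217047 0.0250797365532174 dist 0.08500090644494854
px [274.82218082 255.93789276] [array([-0.00160899,  0.0450405 ]), array([ 0.00161391, -0.04517819]), array([0.04529685, 0.00133094]), array([-0.04468432, -0.00131294])]
side med [324.21860282 258.07128437] rec [285.31231417 241.85392595] corners [array([310.9, 210.3]), array([394.9, 289.9]), array([291.8, 329.6]), array([223. , 236.6])]
[ 0.29458113 -0.60696574  0.23071821] [[ 0.9    0.437 -0.001]
 [ 0.437 -0.9    0.001]
 [-0.    -0.001 -1.   ]]
jar top [0.44040078 0.08482239 0.065     ] mallet [0.74497858 0.00132073 0.06      ]
```

arm_command --commands '[0.064, -0.038, 0.0, 0, 0, -8, 0.45, 0.128, -0.077, 0.01, 0, 0, -16, 0.45, 0.192, -0.115, 0.02, 0, 0, -24, 0.45, 0.256, -0.153, 0.03, 0, 0, -32, 0.45, 0.32, -0.191, 0.04, 0, 0, -40, 0.45, 0.384, -0.23, 0.05, 0, 0, -48, 0.45, 0.448, -0.268, 0.06, 0, 0, -56, 0.45, 0.512, -0.306, 0.07, 0, 0, -64, 0.45]' --force 20

```text
t: 1.0
eef_pos: [0.5131, -0.2733, 0.1877]
tool_rot: [0.0, 0.706, 0.708, -0.0]
contact_force: [0.3, -0.3, 0.2]
gripper_width: 0.448
grasp_force: 0.0
```

```bash
cat > go.py <<'E'
# usage: go.py x y z yaw(of tool x, deg): shift and turn in tool axes from the measured pose
from h import *; import sys
x,y,z,w=map(float,sys.argv[1:5]); p,R,o=T()
yaw=np.degrees(np.arctan2(R[1,0],R[0,0]))
print('t',o['t'],'p',p.round(4),'yaw',yaw.round(2),'z',R[:,2].round(3),'F',np.round(o['contact_force'],1),'g',o['gripper_width'])
print('shift',(R.T@(np.array([x,y,z])-p)).round(4),'rz',-(w-yaw))
E
python3 go.py .6215 -.108 .08 105.3
```

```text
t 1.0 p [ 0.5131 -0.2733  0.1877] yaw 90.2 z [ 0. -0. -1.] F [ 0.3 -0.3  0.2] g 0.44803843576525665
shift [0.165  0.1089 0.1077] rz -15.103928281738192
```

arm_command --commands '[0.04, 0.027, 0.02, 0, 0, -5, 0.45, 0.08, 0.054, 0.04, 0, 0, -10, 0.45, 0.12, 0.081, 0.07, 0, 0, -15, 0.45, 0.165, 0.109, 0.1, 0, 0, -15, 0.45, 0.165, 0.109, 0.128, 0, 0, -15, 0.45, 0.165, 0.109, 0.128, 0, 0, -15, 0.45, 0.165, 0.109, 0.128, 0, 0, -15, 0.45]'

```text
t: 1.7
eef_pos: [0.6211, -0.1101, 0.0589]
tool_rot: [-0.001, 0.609, 0.793, -0.001]
contact_force: [-1.0, -1.2, -0.1]
gripper_width: 0.449
grasp_force: 0.0
```

```bash
python3 go.py .6215 -.108 .029 105.3; python3 - <<'E'
from h import *
c=read_camera('side'); im=cv2.cvtColor(c['img'],cv2.COLOR_RGB2BGR)[140:360,210:430]
cv2.imwrite('pics/s1.png',cv2.resize(im,None,fx=2.7,fy=2.7,interpolation=cv2.INTER_CUBIC))
E
```

```text
t 1.7 p [ 0.6211 -0.1101  0.0589] yaw 104.93 z [-0.002 -0.    -1.   ] F [-1.  -1.2 -0.1] g 0.4494485195392667
shift [0.0019 0.001  0.0299] rz -0.3693197676801958
```

View pics/s1.png

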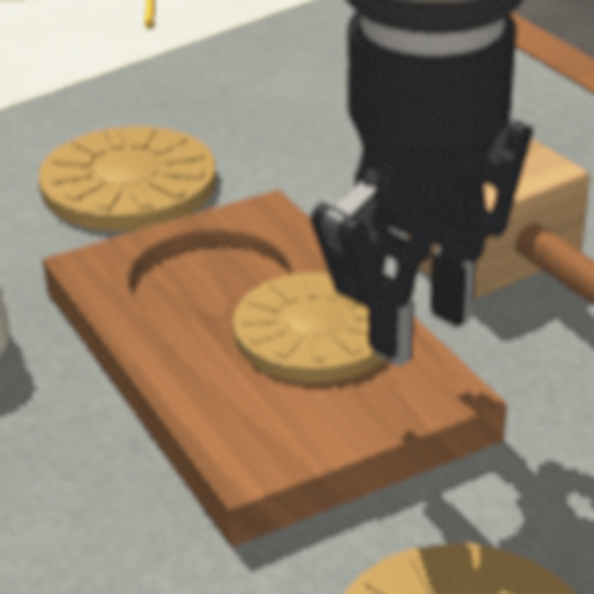

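The gripper is behind the medallion with its two fingertips spread. Next I lower them and feel for the board.

arm_command --commands '[0.002, 0.001, 0.015, 0, 0, 0, 0.45, 0.002, 0.001, 0.03, 0, 0, 0, 0.45, 0.002, 0.001, 0.03, 0, 0, 0, 0.45]'

```text
t: 2.05
eef_pos: [0.6203, -0.1089, 0.0277]
tool_rot: [-0.001, 0.61, 0.792, -0.001]
contact_force: [-0.2, -0.1, -0.0]
gripper_width: 0.453
grasp_force: 0.0
```

arm_command --commands '[0, 0, 0.002, 0, 0, 0, 0.45, 0, 0, 0.002, 0, 0, 0, 0.45]'

```text
t: 2.25
eef_pos: [0.6222, -0.1083, 0.0279]
tool_rot: [0.0, 0.61, 0.793, 0.0]
contact_force: [-0.3, 0.8, 0.2]
gripper_width: 0.448
grasp_force: 0.0
```

arm_command --commands '[0, 0, 0.002, 0, 0, 0, 0.45, 0, 0, 0.002, 0, 0, 0, 0.45]'

```text
t: 2.45
eef_pos: [0.6223, -0.1081, 0.0259]
tool_rot: [0.0, 0.61, 0.793, 0.0]
contact_force: [-1.6, -0.1, -0.1]
gripper_width: 0.447
grasp_force: 0.0
```

arm_command --commands '[0, 0, 0.002, 0, 0, 0, 0.45, 0, 0, 0.002, 0, 0, 0, 0.45]'

```text
t: 2.65
eef_pos: [0.6224, -0.108, 0.0239]
tool_rot: [0.0, 0.61, 0.793, 0.0]
contact_force: [0.1, 0.9, 0.3]
gripper_width: 0.455
grasp_force: 0.0
```

```bash
python3 go.py .6215 -.108 .029 105.3
```

```text
t 2.65 p [ 0.6224 -0.108   0.0239] yaw 104.89 z [ 0. -0. -1.] F [0.1 0.9 0.3] g 0.454681600214958
shift [ 0.0002 -0.0009 -0.0051] rz -0.40798547033094223
```

arm_command --commands '[0.01, -0.001, 0, 0, 0, 0, 0.45, 0.02, -0.001, 0, 0, 0, 0, 0.45, 0.027, -0.001, 0, 0, 0, 0, 0.45, 0.034, -0.001, 0, 0, 0, 0, 0.45, 0.042, -0.001, 0, 0, 0, 0, 0.45, 0.05, -0.001, 0, 0, 0, 0, 0.45, 0.058, -0.001, 0, 0, 0, 0, 0.45, 0.062, -0.001, 0, 0, 0, 0, 0.45]'

```text
t: 3.45
eef_pos: [0.6051, -0.0472, 0.0239]
tool_rot: [-0.0, 0.609, 0.793, 0.0]
contact_force: [0.0, -2.2, 0.7]
gripper_width: 0.453
grasp_force: 1.2
```

```bash
python3 go.py .5935 -.003 .024 105.3; python3 - <<'E'
from h import *
for n,(x,y,w,h) in dict(top=(225,195,165,125),side=(200,140,220,200)).items():
    c=read_camera(n); im=cv2.cvtColor(c['img'],cv2.COLOR_RGB2BGR)[y:y+h,x:x+w]
    s=cv2.resize(im,(400,int(h*400/w)),interpolation=cv2.INTER_CUBIC); cv2.imwrite('pics/b_%s.png'%n,s)
a=cv2.imread('pics/b_top.png'); b=cv2.imread('pics/b_side.png'); H=max(len(a),len(b))
cv2.imwrite('pics/b.png',np.hstack([cv2.copyMakeBorder(i,0,H-len(i),0,0,0) for i in(a,b)]))
E
```

```text
t 3.45 p [ 0.6051 -0.0472  0.0239] yaw 104.94 z [ 0.  0. -1.] F [ 0.  -2.2  0.7] g 0.4527995717242279
shift [ 0.0457  0.0002 -0.0001] rz -0.3590321420386573
```

View pics/b.png

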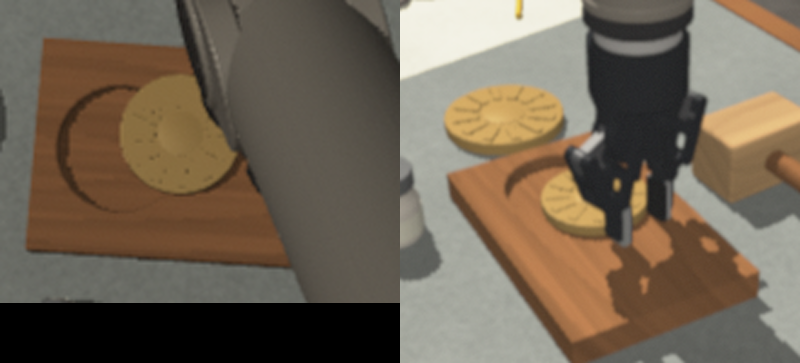

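The medallion is moving with both fingertips and is well aligned, with its top centre at about (298,250) in the top image. I'll keep pushing.

arm_command --commands '[0.007, 0, 0, 0, 0, 0, 0.45, 0.014, 0, 0, 0, 0, 0, 0.45, 0.021, 0, 0, 0, 0, 0, 0.45, 0.028, 0, 0, 0, 0, 0, 0.45, 0.034, 0, 0, 0, 0, 0, 0.45, 0.04, 0, 0, 0, 0, 0, 0.45, 0.04, 0, 0, 0, 0, 0, 0.45]'

```text
t: 4.25
eef_pos: [0.5946, -0.0075, 0.0238]
tool_rot: [-0.001, 0.609, 0.793, 0.0]
contact_force: [-0.9, 1.3, 2.7]
gripper_width: 0.452
grasp_force: 1.1
```

```bash
cat > look.py <<'E'
from h import *; import sys
p=T()[0]; L=[]
c=None
for n,(x,y,w,h) in dict(top=(225,195,120,110),side=(200,180,180,165)).items():
    c=read_camera(n); im=cv2.cvtColor(c['img'],cv2.COLOR_RGB2BGR)[y:y+h,x:x+w]
    L.append(cv2.resize(im,(400,366),interpolation=cv2.INTER_CUBIC))
cv2.imwrite(sys.argv[1],np.hstack(L))
E
python3 go.py .5935 -.003 .024 105.3; python3 look.py pics/c.png; python3 -c "
from h import *
c=read_camera('top');print(ray(c,(298.4,249.9),.035))"
```

```text
t 4.25 p [ 0.5946 -0.0075  0.0238] yaw 105.0 z [-0.     0.002 -1.   ] F [-0.9  1.3  2.7] g 0.45171346552503777
shift [ 0.0046  0.0001 -0.0002] rz -0.3029693136248568
[0.59018477 0.00408121 0.035     ]
```

View pics/c.png

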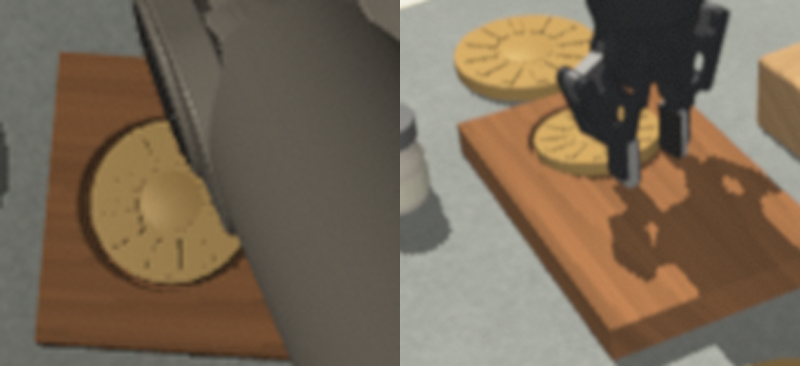

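The leading edge has dropped into the mouth and the trailing edge is still up on the rim. A few more millimetres are needed.

arm_command --commands '[0.002, 0, 0, 0, 0, 0, 0.45, 0.004, 0, 0, 0, 0, 0, 0.45, 0.005, 0, 0, 0, 0, 0, 0.45, 0.005, 0, 0, 0, 0, 0, 0.45]'

```text
t: 4.8
eef_pos: [0.594, -0.0057, 0.0239]
tool_rot: [0.0, 0.61, 0.793, -0.0]
contact_force: [1.9, -2.2, 2.3]
gripper_width: 0.447
grasp_force: 1.8
```

arm_command --commands '[0.001, 0, 0, 0, 0, 0, 0.45, 0.002, 0, 0, 0, 0, 0, 0.45, 0.002, 0, 0, 0, 0, 0, 0.45]'

```text
t: 5.1
eef_pos: [0.5931, -0.0026, 0.0238]
tool_rot: [-0.0, 0.609, 0.793, 0.0]
contact_force: [-0.7, -2.2, 2.7]
gripper_width: 0.45
grasp_force: 1.3
```

arm_command --commands '[-0.01, 0, 0, 0, 0, 0, 0.45, -0.01, 0, -0.03, 0, 0, 0, 0.2, -0.03, 0, -0.06, 0, 0, 0, 0.0, -0.07, 0, -0.07, 0, 0, 0, 0.0, -0.11, 0, -0.07, 0, 0, 0, 0.0, -0.15, 0, -0.07, 0, 0, 0, 0.0, -0.15, 0, -0.07, 0, 0, 0, 0.0]'

```text
t: 5.8
eef_pos: [0.6316, -0.1569, 0.0932]
tool_rot: [0.001, 0.613, 0.79, -0.002]
contact_force: [-0.3, -0.2, -0.0]
gripper_width: -0.002
grasp_force: 0.0
```

```bash
python3 go.py .5792 .0463 .05 105.3; python3 look.py pics/d.png
```

```text
t 5.8 p [ 0.6316 -0.1569  0.0932] yaw 104.34 z [-0.    -0.004 -1.   ] F [-0.3 -0.2 -0. ] g -0.0018700209527412793
shift [ 0.21   -0.0004  0.0424] rz -0.9603410693572982
```

View pics/d.png

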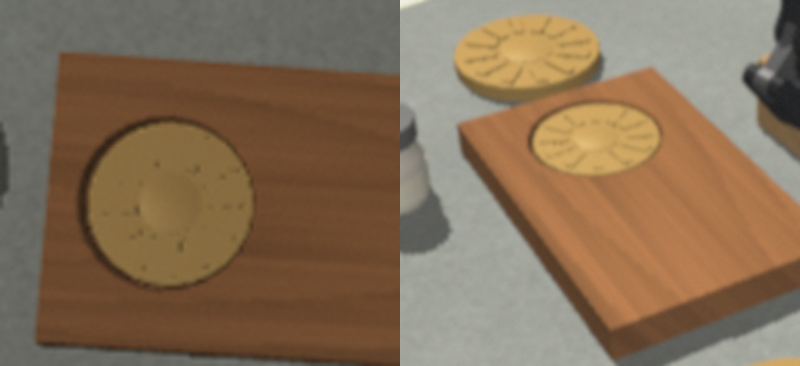

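The medallion is in the recess and looks flat. A wider gap on the far side suggests its trailing edge may be riding on the chamfer, so I'll press that side with the shut fingertips.

```bash
python3 go.py .586 .021 .04 105.3
```

```text
t 5.9 p [ 0.6311 -0.1495  0.0931] yaw 104.72 z [-0.001  0.    -1.   ] F [0.2 0.2 0. ] g -0.0034552257975512084
shift [ 0.1763 -0.0003  0.0532] rz -0.5755088778535935
```

arm_command --commands '[0.04, 0, 0, 0, 0, 0, 0, 0.085, 0, 0, 0, 0, 0, 0, 0.13, 0, 0.01, 0, 0, 0, 0, 0.165, 0, 0.03, 0, 0, 0, 0, 0.176, 0, 0.045, 0, 0, 0, 0, 0.176, 0, 0.058, 0, 0, 0, 0, 0.176, 0, 0.06, 0, 0, 0, 0, 0.176, 0, 0.06, 0, 0, 0, 0]'

```text
t: 6.7
eef_pos: [0.5865, 0.0209, 0.0335]
tool_rot: [-0.0, 0.61, 0.792, -0.001]
contact_force: [-0.7, 0.1, 0.7]
gripper_width: 0.004
grasp_force: 0.0
```

arm_command --commands '[0, 0, 0.002, 0, 0, 0, 0, 0, 0, 0.004, 0, 0, 0, 0, 0, 0, 0.004, 0, 0, 0, 0]'

```text
t: 7.0
eef_pos: [0.5868, 0.0215, 0.03]
tool_rot: [0.0, 0.61, 0.792, 0.0]
contact_force: [-0.3, 0.5, -0.0]
gripper_width: 0.002
grasp_force: 0.0
```

arm_command --commands '[0, 0, 0.002, 0, 0, 0, 0, 0, 0, 0.002, 0, 0, 0, 0]'

```text
t: 7.2
eef_pos: [0.5865, 0.0221, 0.0277]
tool_rot: [-0.0, 0.61, 0.793, -0.0]
contact_force: [1.0, 1.0, -0.0]
gripper_width: 0.003
grasp_force: 0.0
```

arm_command --commands '[0, 0, 0.002, 0, 0, 0, 0, 0, 0, 0.002, 0, 0, 0, 0]'

```text
t: 7.4
eef_pos: [0.5864, 0.0222, 0.0256]
tool_rot: [-0.0, 0.61, 0.793, -0.0]
contact_force: [-0.4, -0.0, -0.2]
gripper_width: 0.003
grasp_force: 0.0
```

arm_command --commands '[0, 0, 0.001, 0, 0, 0, 0, 0, 0, 0.001, 0, 0, 0, 0]'

```text
t: 7.6
eef_pos: [0.5866, 0.0222, 0.0251]
tool_rot: [0.0, 0.61, 0.793, -0.0]
contact_force: [-1.5, -0.3, 4.6]
gripper_width: -0.001
grasp_force: 2.1
```

arm_command --commands '[0, 0, 0.001, 0, 0, 0, 0, 0, 0, 0.001, 0, 0, 0, 0]'

```text
t: 7.8
eef_pos: [0.5866, 0.0222, 0.0251]
tool_rot: [0.0, 0.61, 0.793, -0.0]
contact_force: [-5.1, -0.8, 13.5]
gripper_width: -0.0
grasp_force: 6.8
```

The fingertips met firm contact at z = 0.0251, so the trailing side is flush. I'll check the far side the same way.

arm_command --commands '[0, 0, -0.012, 0, 0, 0, 0, 0.025, 0, -0.012, 0, 0, 0, 0, 0.05, 0, -0.012, 0, 0, 0, 0, 0.05, 0, -0.004, 0, 0, 0, 0, 0.05, 0, -0.001, 0, 0, 0, 0, 0.05, 0, -0.001, 0, 0, 0, 0]'

```text
t: 8.4
eef_pos: [0.5739, 0.0707, 0.0252]
tool_rot: [-0.0, 0.61, 0.793, 0.0]
contact_force: [-1.8, 1.9, 4.1]
gripper_width: 0.004
grasp_force: 2.1
```

arm_command --commands '[0, 0, 0.001, 0, 0, 0, 0, 0, 0, 0.001, 0, 0, 0, 0]'

```text
t: 8.6
eef_pos: [0.5739, 0.0707, 0.0251]
tool_rot: [-0.0, 0.61, 0.793, 0.0]
contact_force: [-5.3, 1.5, 14.3]
gripper_width: 0.001
grasp_force: 6.8
```

Both sides are flush at 25.1 mm. I'll retreat and take a last look.

arm_command --commands '[0, 0, -0.03, 0, 0, 0, 0, 0, 0, -0.07, 0, 0, 0, 0, -0.04, 0, -0.11, 0, 0, 0, 0, -0.08, 0, -0.14, 0, 0, 0, 0, -0.12, 0, -0.16, 0, 0, 0, 0, -0.16, 0, -0.16, 0, 0, 0, 0, -0.2, 0, -0.16, 0, 0, 0, 0, -0.2, 0, -0.16, 0, 0, 0, 0]'

```text
t: 9.4
eef_pos: [0.6251, -0.1329, 0.1835]
tool_rot: [0.001, 0.614, 0.789, -0.002]
contact_force: [-0.0, 0.4, -0.2]
gripper_width: 0.002
grasp_force: 0.0
```

```bash
python3 go.py .6 .0 .18 105.3; python3 look.py pics/e.png; python3 -c "
from h import *
snap('top','pics/top_end.png')"
```

```text
t 9.4 p [ 0.6251 -0.1329  0.1835] yaw 104.21 z [-0.    -0.005 -1.   ] F [-0.   0.4 -0.2] g 0.0018739645098508435
shift [0.135  0.0083 0.0029] rz -1.090644029515289
```

View pics/e.png

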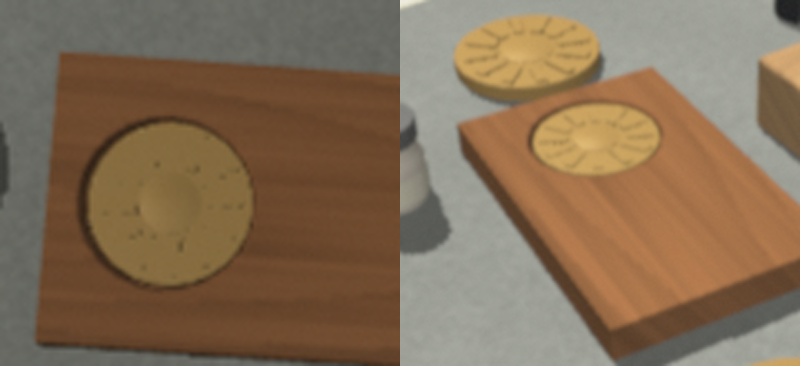

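View pics/top_end.png

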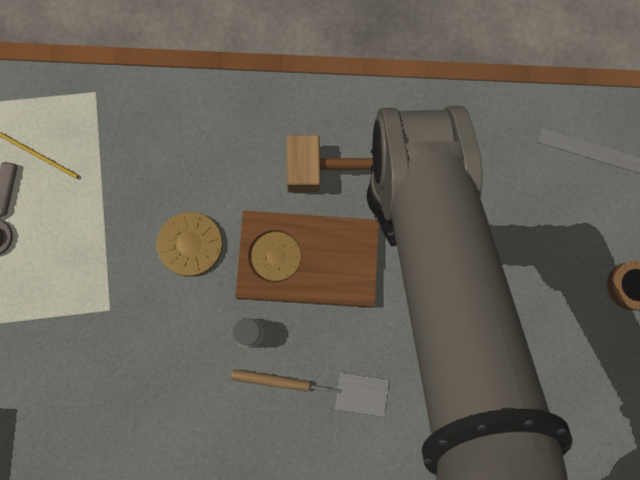

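The medallion is seated at (275,256). The mallet (303,163), jar (248,332) and spatula are where they started, and the arm is clear.

```bash
python3 -c "
from h import *
print(hand_in())"
```

```text
the job is handed in; nothing more can be done
None
```

I pushed the medallion into the recess and pressed it down; both sides measured flush with the board (25.1 mm), the mallet, jar and spatula weren't moved, and I handed the job in after about 9.5 s with the arm clear.

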